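# Shut the trim saw's guard and start it with the spring-return switch

### The job

Get the stone trim saw running: first swing its clear guard fully down onto the saw table, and only then twist the red switch on the yellow box clockwise all the way to its stop, let it go and see it spring back by itself. Leave the guard shut, do not turn the black dial on the grey box, and do not disturb the stones and tools lying about.

Things in the scene. Friction and masses are not known exactly. Their poses are not given: they have to be found in the camera images.
- guard (a joint): hinge of the saw's clear guard: 0 = fully shut (down on the saw table), grows as it opens, up to 1.3 rad. A stiff hinge: it stays where it is left; about 1 to 5 N on the lip pushes it down. It starts standing open by 0.6 to 1.0 rad
- guard_lip (a point): outer (upper) face of the guard, middle of the orange lip on its free edge. Lip 30 mm deep (x), 130 wide (y); free edge 15 mm further along -x. Guard: clear hood with black edges, 150 x 130 x 45 mm. Axes move with it: x to the hinge side, y along the hinge, z out of the face (up when shut). 145 mm in front of and 45 mm above the hinge line in these axes; 141 mm above the table top when shut
- guard_hinge_pt (a point): middle of the guard's hinge line, at the rear (far side from the robot) of the saw table, 96 mm above the work surface; the hinge line is the y axis, the axes move with the guard as for guard_lip, and the guard opens by turning positively about y
- saw: the trim saw: blue housing with aluminium table, 230 x 210 mm and 90 mm high, grey motor sticking out 60 mm on its +y side; fixed. Origin: centre of the underside, z up, -x its front (towards the robot)
- start_switch (a joint): the red switch: 0 = rest, grows as it is twisted clockwise (seen from outside, looking at the panel), firm stop at 1.2 rad. A spring always drives it back to 0, 0.04 N m at rest to 0.14 N m at the stop
- start_grip (a point): on the axis of the red switch on the yellow box, 34 mm above the panel. Its handle is a bar 46 mm long (x) and 14 wide (y), from 14 to 46 mm above the panel, over a round skirt 48 mm across, 10 high. z points out of the panel, leaning 0.61 rad (35 deg) from vertical as the panel slopes down towards the robot. x, y turn with the switch; clockwise = negative turn about z
- start_box: the yellow control box with the red switch: enclosure 110 x 100 x 45 mm on a dark steel stand, panel facing up and towards its -x side, its upper rear edge 117 mm high; fixed. Origin: centre of the underside; the panel's centre is 85 mm above it. It may change places with the grey box
- dial_mark (a point): end of the white mark on top of the round black dial (40 mm across) of the grey box, 18 mm from the dial's axis and 28 mm above the sloping panel; must not be turned
- dial_box: the grey control box of another machine, same size and stand as the yellow one, with a round black dial; fixed, to be left alone. Origin: centre of the underside
- cluster: loose purple amethyst cluster on grey rock, 85 x 60 x 50 mm; leave alone. Origin: centre of the underside
- nugget: loose small amethyst, 55 x 45 x 38 mm, between the two boxes or just in front of the gap; leave alone. Origin: centre of the underside
- file: loose flat steel file with wooden handle, 270 mm long (x), up to 20 mm high; leave alone. Origin: underside, 145 mm from the handle's end
- bowl: loose clear plastic bowl, 100 mm across, 50 mm high; leave alone. Origin: centre of the underside
- brush: loose wooden brush lying along its x axis, about 0.2 m long; leave alone. Origin: its underside
- block: loose wooden block 90 x 32 x 22 mm; leave alone. Origin: centre of the underside
There are look-alikes about, which are no part of the job. Leave any purple look-alike of the start_box alone.

How it is judged (in metres and radians):
On the way, in this order (a step that is already met when the one before it is completed fails the run):
1. the guard is fully shut (value of joint guard below 0.05 rad), for 0.2 s.
2. with the guard shut, the red switch is twisted to its stop (value of joint start_switch above 1.1 rad and value of joint guard below 0.06 rad), for 0.1 s.
3. the red switch is let go and has sprung back (value of joint start_switch below 0.08 rad), for 0.2 s.
At the end, for the whole second after the job is handed in: the guard is shut (within 0.06 rad, 3.4 degrees), the red switch has been twisted to its stop (beyond 1.1 of 1.2 rad) and has sprung back to rest (within 0.08 rad), the black dial's mark is within 8 mm of where it started (value of joint guard below 0.06 rad and value of joint start_switch below 0.08 rad and distance of dial_mark from where it was at the start of the episode below 0.008 m); the robot touches nothing.
It fails at once if the switch is twisted while the guard is open (value of joint start_switch above 0.4 rad and value of joint guard above 0.12 rad).
It fails at once if the dial on the grey box is turned (its mark moves more than 12 mm) (distance of dial_mark from where it was at the start of the episode above 0.012 m).
It fails at once if a loose stone or tool is pushed more than 40 mm away (distance of any of cluster, nugget, file, bowl, brush, block from where it was at the start of the episode above 0.04 m).
It also fails if it takes over 48 s, if anything falls off the work surface, if the arm or the gripper's body presses on something with over 40 N, if the wrist force passes 120 N, or if a joint passes its speed limit or range.

### The arm

A 6-joint arm with a two-finger parallel gripper is mounted at the origin on the work surface. World frame = base frame: x ahead of the robot, y to its left, z up, the work surface at z = 0. Lengths are in mm, angles in rad, forces in N, time in s.
With the tool pointing down it reaches from about 350 to 875 mm from the base axis. Payload 4.2 kg.
Tool frame: the origin (TCP) lies midway between the tips of the shut fingers; the grasp point (between the pads) lies 19 mm behind it (arm.tcp_to_grasp is the distance from the TCP to the grasp point, in mm); z points along the fingers, y is the line along which they close (so a half turn about z gives the same grasp; the last joint's range is limited). The gripper opens to 85 mm and grips with 20 to 120 N. Pads are 22 mm wide; open, the fingers measure 114 mm over their backs; the gripper's body (76 mm by 85 mm) begins 54 mm behind the grasp point. The pads swing forward as they close: fully open they stand 13 mm farther back than shut.
Start: joints at [1.542, 0.385, 0.008, 0, -1.194, -0.259], TCP at [177.37, 599.282, 209.212] pointing down, gripper open.
Joint ranges: [-3.14, 3.14], [-1.21, 2.06], [-1.07, 1.41], [-3.16, 2.05], [-2.99, -0.16], [-3.1, 3.1]. Speed limits (rad/s): [2.79, 2.79, 3.14, 3.14, 3.14, 3.14].

### API

Orientations are given as a unit quaternion [x, y, z, w].
In Python, from bench import arm, get_image gives the robot as it stands.
- The arm moves only by the tool drive_tool, never from a script. Its argument "deltas" is a list of rows, each a list of 2 entries, a list of its own where there are three numbers: the shift along the tool's x, y, z in cm, then the turn, a rotation vector about the tool's x, y, z in degrees. In form: [[[x, y, z], [ax, ay, az]], ...]. A call has 1 to 12 rows; each row shifts and turns the commanded pose from where the row before left it, along the tool's axes as they then stand; what a row does not reach is not made up. A row lasts 1/10 s, in which the tool goes at most 50 mm and 8.59 degrees, less where a joint would pass 70% of its speed; a pose out of reach is approached as far as the arm can. A call with a gripper value outside its range is refused whole. "claw" is the finger opening in cm, from 0 to 8.54, set as the call begins (left out, the last holds). The fingers move at their own pace and stop on an object; the grip force is fixed at half the most. Time passes only in rows, so rows that do not move let the fingers close. It gives the time, the measured TCP pose, the force, the opening and the grip force at its end, in the units of the state.
- arm.read_state(): the state, without advancing time (a new reading comes with each control period).
- get_image(name): name is "scene" or "top"; returns a dict with "img" (420x560x3 uint8, red, green, blue), "fx", "fy", "cx", "cy" (pixels), "D" ([k1, k2, p1, p2, k3] as OpenCV has them; the pictures are not rectified), "eye" and "orientation" of the camera in the world. Camera axes: x right, y down, z forward; pixel columns grow to the right and rows downward; lengths in mm; the calibration is good to about 2 mm. A picture is of the moment at which its call begins. There is no depth.
- arm.job_done(): hands the job in; it is judged then, once.
The state is a dict: "clock": time; "joints": joint angles; "joint_vel": joint speeds; "joint_efforts": joint torques, N m; "position": TCP position; "ee_rot": TCP orientation; "contact_force": force on the tool from outside, world axes, zero at the start; "wrist_torque": the same for the moment, N m; "gripper_width": finger opening in mm; "grasp_force": force on a finger pad.
Only numpy, scipy, OpenCV 4.12 (cv2) and the standard library are available. Lean on these libraries where they do the work, as an engineer would, in place of code of your own. Each camera call takes 0.05 s, during which the arm holds its last target. There are 200 camera calls.

## Working session

There is one attempt and no reset: what is moved stays moved. The work goes in short steps, Python scripts to look and compute and a tool call to move; the robot and the scene stay as the last step left them, time stands still between calls to the robot, and variables do not carry over. Pictures are saved under pics/ and viewed, at most 10 in all, crops included, and the job is handed in when it is done.

Besides the shell and the picture viewer there is one more tool, called after "Request:" by a JSON object that holds its "op" and its "data", one argument or row to a line. drive_tool: Moves the arm, as the interface text tells. Its arguments: {"type":"object","properties":{"deltas":{"type":"array"},"claw":{"type":"number"}},"required":["deltas"]}

```bash
mkdir -p pics; cat > h.py <<'E'
import numpy as np, cv2
from scipy.spatial.transform import Rotation as R
from bench import arm, get_image
def grab(n,f=None):
    d=get_image(n); 
    if f: cv2.imwrite('pics/'+f,d['img'][:,:,::-1])
    return d
def rot(d):
    o=np.array(d['orientation'],float)
    return R.from_quat(o).as_matrix() if o.size==4 else o.reshape(3,3)
def K(d): return np.array([[d['fx'],0,d['cx']],[0,d['fy'],d['cy']],[0,0,1.]])
def ray(d,uv):
    p=cv2.undistortPoints(np.array([[uv]],float),K(d),np.array(d['D'],float))[0,0]
    v=rot(d)@np.array([p[0],p[1],1]); return np.array(d['eye'],float),v/np.linalg.norm(v)
def onz(d,uv,z):
    e,v=ray(d,uv); return e+v*(z-e[2])/v[2]
def two(d1,u1,d2,u2):
    a,v=ray(d1,u1);b,w=ray(d2,u2)
    s=np.linalg.lstsq(np.c_[v,-w],b-a,rcond=None)[0]
    p,q=a+s[0]*v,b+s[1]*w; return (p+q)/2,np.linalg.norm(p-q)
def proj(d,P):
    M=rot(d).T; t=-M@np.array(d['eye'],float)
    return cv2.projectPoints(np.array(P,float).reshape(-1,1,3),cv2.Rodrigues(M)[0],t,K(d),np.array(d['D'],float))[0][:,0]
E
python3 - <<'E'
from h import *
import pickle
for n in('scene','top'):
    d=grab(n,n+'0.png'); pickle.dump(d,open(n+'0.pkl','wb')); print(n,d['eye'],d['orientation'],d['fx'])
print(arm.read_state())
E
```

```text
scene [1135.08368636  691.67369182  777.726356  ] [ 0.27981679  0.83439699 -0.44890991 -0.15480347] 400.79115994892055
top [ 285.38995326 -102.51957371 1157.39345878] [ 0.708836   -0.69883442  0.06844986 -0.06705662] 398.36774033578513
{'clock': 0.1, 'joints': array([ 1.54160234e+00,  3.85490253e-01,  6.73422715e-03, -4.61190138e-04,
       -1.19400874e+00, -2.58593715e-01]), 'joint_vel': array([-4.29104279e-04,  7.16479290e-05,  2.33216071e-03,  2.26438927e-03,
       -3.93842579e-04,  3.86391310e-04]), 'joint_efforts': array([-3.56566188e-04, -3.93320239e+01,  1.88929778e+01,  4.19794723e+00,
       -2.57869862e-03,  4.84220493e-06]), 'position': array([177.21549463, 598.74056096, 208.20968213]), 'ee_rot': array([ 9.89652428e-01, -1.43481902e-01, -1.00284599e-04,  1.00228363e-03]), 'contact_force': array([-0.10643906, -0.18062897,  0.13120172]), 'wrist_torque': array([-0.09186488, -0.01727714,  0.01769012]), 'grasp_force': 0.0, 'gripper_width': 85.1491049329874}
```

View pics/scene0.png

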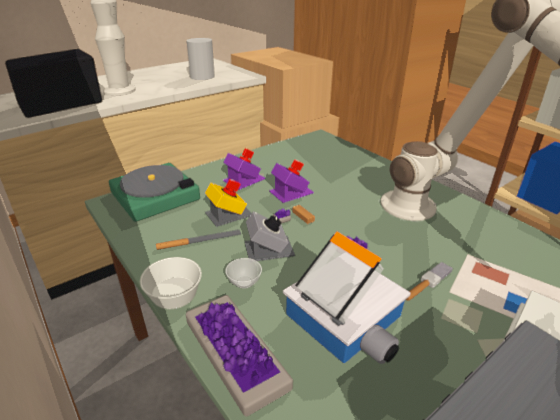

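View pics/top0.png

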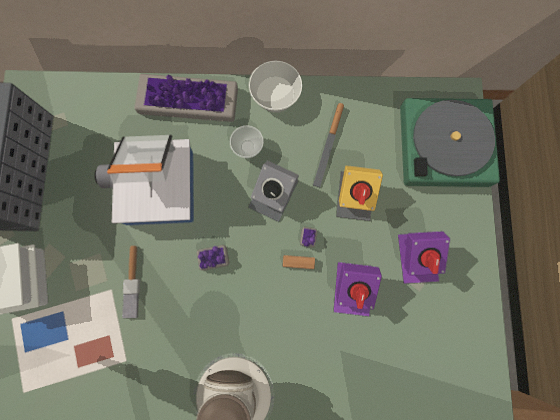

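The scene view shows the orange lip at about (356,249), the yellow box with the red switch at (228,195), and purple look-alikes at (243,165) and (291,178). The top view shows the lip at (135,168), the saw table corners near (192,139), (192,221) and (112,222), the yellow box at (361,190) and the grey box at (273,190).

```bash
cat > m.py <<'E'
from h import *
import pickle
S,T=[pickle.load(open(n+'0.pkl','rb')) for n in('scene','top')]
def mask(d,lo,hi,box):
    h=cv2.cvtColor(d['img'],cv2.COLOR_RGB2HSV); m=cv2.inRange(h,lo,hi); z=np.zeros_like(m)
    x0,y0,x1,y1=box; z[y0:y1,x0:x1]=m[y0:y1,x0:x1]
    n,l,st,c=cv2.connectedComponentsWithStats(z); k=1+np.argmax(st[1:,4]); return (l==k).astype(np.uint8),c[k],st[k]
def rect(m):
    c=cv2.findContours(m,0,2)[0]; return cv2.boxPoints(cv2.minAreaRect(np.vstack(c)))
if __name__=='__main__':
    np.set_printoptions(precision=1,suppress=True)
    for n,d,b,rb,yb in(('S',S,(315,225,395,275),(212,172,245,200),(195,170,260,225)),('T',T,(95,155,175,180),(340,170,385,212),(330,160,390,220))):
        m,c,st=mask(d,(5,160,120),(17,255,255),b); print(n,'lip',c,st,rect(m).tolist())
        for nm,lo,hi,bx in(('red',(0,150,60),(8,255,255),rb),('red2',(172,150,60),(180,255,255),rb),('yel',(18,120,60),(32,255,255),yb)):
            try:
                m,c,st=mask(d,lo,hi,bx); print(n,nm,c,st,np.round(rect(m),1).tolist())
            except Exception as e: print(nm,e)
    for uv in((192,139),(192,221),(112,222)): print('saw',onz(T,uv,90))
a=cv2.resize(S['img'][160:240,190:310],None,fx=6,fy=6,interpolation=2)[:,:,::-1]
b=cv2.resize(T['img'][150:225,330:400],None,fx=6,fy=6,interpolation=2)[:,:,::-1]
c=np.zeros((480,800,3),np.uint8); c[:,:400]=a[:480,:400]; c[:450,400:]=b[:450,:400]
cv2.imwrite('pics/crop.png',c)
E
python3 m.py
```

```text
S lip [355.2 249.4] [330 232  51  36 634] [[329.1011657714844, 240.438232421875], [335.7865905761719, 229.74160766601562], [381.1798400878906, 258.1123962402344], [374.4944152832031, 268.80902099609375]]
S red [231.2 187.9] [223 180  17  17 166] [[222.1999969482422, 190.60000610351562], [228.1999969482422, 178.60000610351562], [240.60000610351562, 184.8000030517578], [234.60000610351562, 196.8000030517578]]
S red2 [236.5 182. ] [234 181   6   3   6] [[234.0, 181.0], [234.1999969482422, 180.60000610351562], [239.0, 183.0], [238.8000030517578, 183.39999389648438]]
S yel [224.8 199.2] [205 183  42  32 693] [[201.0, 199.0], [210.1999969482422, 180.60000610351562], [248.60000610351562, 199.8000030517578], [239.39999389648438, 218.1999969482422]]
T lip [133.9 168. ] [108 164  53   9 356] [[107.79081726074219, 165.0972442626953], [159.9853057861328, 163.51560974121094], [160.2073211669922, 170.8422088623047], [108.01283264160156, 172.42384338378906]]
T red [360.7 192.1] [352 183  18  21 257] [[347.70001220703125, 195.5], [358.5, 179.3000030517578], [372.79998779296875, 188.8000030517578], [362.0, 205.0]]
red2 attempt to get argmax of an empty sequence
T yel [359.7 186.6] [ 339  166   44   45 1166] [[337.20001220703125, 205.5], [345.1000061035156, 163.60000610351562], [383.0, 170.6999969482422], [375.1000061035156, 212.60000610351562]]
saw [696.4 132.3  90. ]
saw [461.8 119.9  90. ]
saw [456.  335.4  90. ]
```

View pics/crop.png

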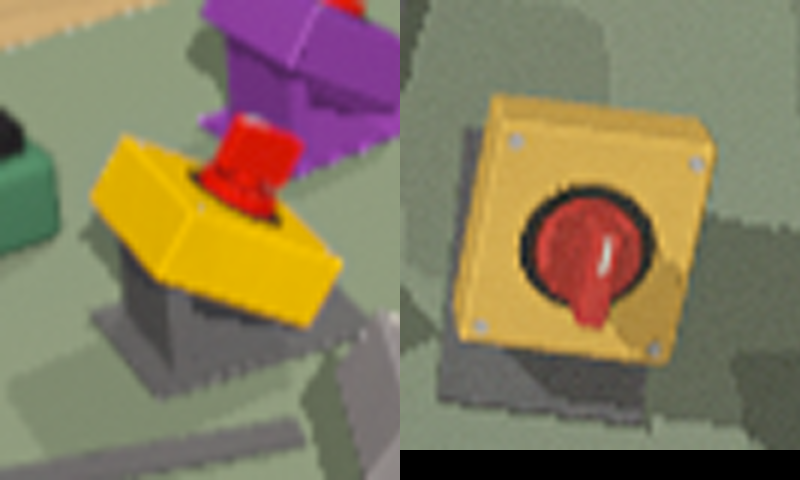

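```bash
python3 - <<'E' 2>&1 | grep -v "^[ST] "
from m import *
np.set_printoptions(precision=1,suppress=True)
o=-.4
tp={k:(330+(x-400)/6+o,150+y/6+o) for k,(x,y) in dict(A=(712,153),B=(490,118),C=(460,340),D=(665,362)).items()}
sp={k:(190+x/6+o,160+y/6+o) for k,(x,y) in dict(A=(125,135),B=(200,205),C=(340,262)).items()}
P={k:onz(T,tp[k],z) for k,z in dict(A=116.5,B=116.5,C=53.5,D=53.5).items()}
Q={k:onz(S,sp[k],z) for k,z in dict(A=116.5,B=116.5,C=53.5).items()}
for k in 'ABCD': print(k,P[k],Q.get(k),two(T,tp[k],S,sp[k]) if k in Q else '')
c=sum(P.values())/4; print('panel centre',c)
for a,b in('DA','CB','AB','DC'): v=P[b]-P[a]; print(a,b,np.linalg.norm(v),np.degrees(np.arctan2(v[1],v[0])))
# red grip tri
print('red tri',two(T,(360.7,192.1),S,(231.2,187.9)))
# lip
tl,cl=mask(T,(5,160,120),(17,255,255),(95,155,175,180))[:2]
sl=mask(S,(5,160,120),(17,255,255),(315,225,395,275))[1]
print('lip c',two(T,cl,S,sl))
l=two(T,(107.9,168.7),S,(377.8,263.4));r=two(T,(160.1,167.2),S,(332.4,235.1)); print(l,r)
# saw table from mask
E
```

```text
A [ 590.8 -392.1  116.5] [ 591.5 -396.2  116.5] (array([ 591.7, -392.8,  117.5]), np.float64(2.889788546752677))
B [ 605.8 -292.3  116.5] [ 597.3 -303.2  116.5] (array([ 603.6, -291.1,  124.4]), np.float64(0.5135509743204135))
C [ 516.1 -287.6   53.5] [ 514.8 -295.2   53.5] (array([ 516.9, -288.3,   57.1]), np.float64(3.9993157946651614))
D [ 506.9 -383.8   53.5] None 
panel centre [ 554.9 -338.9   85. ]
D A 105.22421730298281 -5.677759770215068
C B 109.71798417611568 -3.042407147517549
A B 100.93364590062764 81.44632821737696
D C 96.67707901323587 84.55251951696357
red tri (array([ 545.6, -337. ,  105.1]), np.float64(0.43735498729129296))
lip c (array([569.8, 240.7, 220.3]), np.float64(1.2880175138231003))
(array([566.5, 303.5, 220.6]), np.float64(0.4990257211043588)) (array([573.8, 174.5, 222.5]), np.float64(6.378810182576784))
```

```bash
python3 - <<'E'
import cv2
a=cv2.imread('pics/top0.png')[125:235,90:205]; b=cv2.imread('pics/scene0.png')[225:365,275:420]
import numpy as np
c=np.zeros((560,800,3),np.uint8)
a=cv2.resize(a,(383,367));b=cv2.resize(b,(415,400)); c[:367,:383]=a; c[:400,385:]=b
cv2.imwrite('pics/crop2.png',c[:400])
E
```

```text
(no output)
```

View pics/crop2.png

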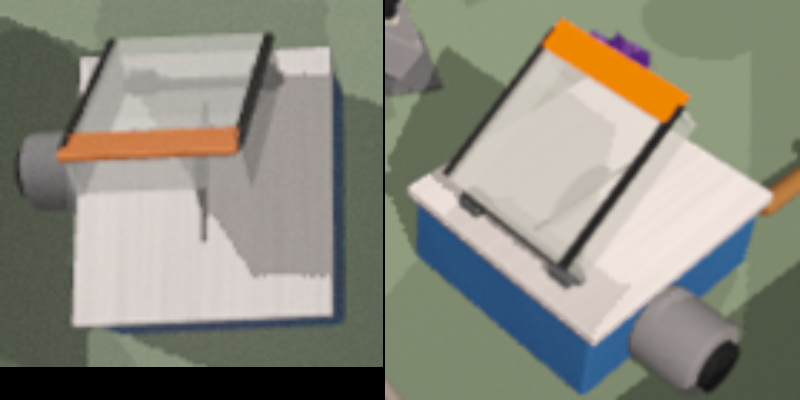

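The crop confirms a lip centre of about (570,240,221), which puts the opening at about 0.67 rad and the hinge line at x≈656. Next I'll plan the push and take a closer crop of the red handle.

```bash
cat >> h.py <<'E'
def rows(targets,start=None):
    """targets: list of (pos mm, Rotation or None) -> print tool-frame rows"""
    s=arm.read_state(); p=np.array(s['position']); q=R.from_quat(s['ee_rot'])
    if start: p,q=start
    out=[]
    for tp,tq in targets:
        tq=tq or q; dp=q.inv().apply(np.array(tp,float)-p)/10; dr=np.degrees((q.inv()*tq).as_rotvec())
        n=int(np.ceil(max(np.linalg.norm(dp)/4.5,np.linalg.norm(dr)/8,1)))
        print(n,'x',np.round(dp/n,2).tolist(),np.round(dr/n,2).tolist(),' total',np.round(dp,2).tolist(),np.round(dr,1).tolist())
        p,q=np.array(tp,float),tq
def down(deg): return R.from_euler('z',deg,degrees=True)*R.from_euler('x',180,degrees=True)
E
python3 - <<'E'
from h import *
rows([((177,599,310),None),((610,235,310),down(0))])
h=656
for th in (.75,.55,.35,.2,.1,0):
    s=138; x=h-s*np.cos(th)+45*np.sin(th); z=96+s*np.sin(th)+45*np.cos(th)+11*np.tan(th); print(th,round(x),round(z))
a=cv2.imread('pics/scene0.png')[172:205,212:252]; b=cv2.imread('pics/top0.png')[174:214,340:384]
c=np.zeros((400,800,3),np.uint8); a=cv2.resize(a,(400,330),interpolation=2); b=cv2.resize(b,(400,364),interpolation=2)
c[:330,:400]=a;c[:364,400:]=b; cv2.imwrite('pics/crop3.png',cv2.convertScaleAbs(c,alpha=1.2))
E
```

```text
3 x [-0.01, 0.0, -3.39] [0.0, 0.0, 0.0]  total [-0.03, 0.0, -10.18] [0.0, 0.0, 0.0]
13 x [3.99, 1.74, 0.0] [0.01, 0.0, -1.27]  total [51.85, 22.6, 0.05] [0.1, 0.0, -16.5]
0.75 586 233
0.55 562 213
0.35 542 190
0.2 530 170
0.1 523 156
0 518 141
```

View pics/crop3.png

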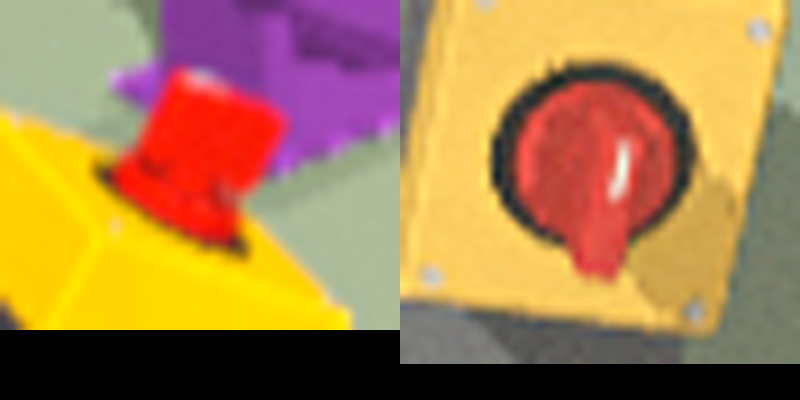

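The crop shows the handle bar with its front end at about (361.2,204.1) in the top image. The dark ring's centre is at about (360.8,190.8).

```bash
cat > p.py <<'E'
from h import *
import pickle
np.set_printoptions(precision=1,suppress=True)
S,T=[pickle.load(open(n+'0.pkl','rb')) for n in('scene','top')]
C=np.array([554.9,-338.9,85]); psi=np.radians(-5.7)
B=(R.from_euler('z',psi)*R.from_euler('y',-.61)).as_matrix() # columns: upslope, left, normal
def onpl(d,uv,h):
    e,v=ray(d,uv); n=B[:,2]; t=(h-n@(e-C))/(n@v); return B.T@(e+t*v-C)
if __name__=='__main__':
    t=lambda x,y:(340+(x-400)/9.09-.45,174+y/9.1-.45); s=lambda x,y:(212+x/10-.45,172+y/10-.45)
    print('B',B)
    print('ring T',onpl(T,t(593,157),1),'S ring ends',onpl(S,s(95,165),1),onpl(S,s(243,252),1))
    print('skirt T centre', onpl(T,t(597,163),10))
    print('end',onpl(T,t(597,278),46),onpl(T,t(575,272),46),onpl(T,t(622,272),46))
    print('S top corners',[onpl(S,s(*q),46) for q in((180,68),(287,122),(245,190),(140,140))])
    for d in(T,S): print(proj(d,[C+B@np.array(q) for q in((0,0,0),(0,0,46),(-23,0,46),(23,0,46))]))
E
python3 p.py
```

```text
B [[ 0.8  0.1 -0.6]
 [-0.1  1.   0.1]
 [ 0.6  0.   0.8]]
ring T [-0.2 -2.7  1. ] S ring ends [ 18.6 -30.2   1. ] [-23.5  11.1   1. ]
skirt T centre [ 1.3 -2.4 10. ]
end [-21.5  -1.6  46. ] [-20.4   5.1  46. ] [-18.7  -8.5  46. ]
S top corners [array([ 14.5, -19.2,  46. ]), array([-22.9,  -1.9,  46. ]), array([ 59.1, 106.1,  46. ]), array([93.7, 93.4, 46. ])]
[[359.8 190.5]
 [362.1 196.7]
 [360.5 204.6]
 [363.7 188.6]]
[[229.  193.7]
 [235.4 182. ]
 [240.5 184. ]
 [230.1 179.9]]
```

Request:
{"op": "drive_tool", "data": {
  "deltas": [
    [[0, 0, -3.4], [0, 0, 0]],
    [[0, 0, -3.4], [0, 0, 0]],
    [[0, 0, -3.4], [0, 0, 0]],
    [[4, 1.74, 0], [0, 0, -1.27]],
    [[4, 1.74, 0], [0, 0, -1.27]],
    [[4, 1.74, 0], [0, 0, -1.27]],
    [[4, 1.74, 0], [0, 0, -1.27]],
    [[4, 1.74, 0], [0, 0, -1.27]],
    [[4, 1.74, 0], [0, 0, -1.27]]
  ],
  "claw": 0
}}

```text
clock: 1.0
position: [387.7, 441.1, 310.9]
ee_rot: [0.997, -0.077, -0.0, 0.0]
contact_force: [0.6, 0.7, -0.3]
gripper_width: -0.1
grasp_force: 0.0
```

Request:
{"op": "drive_tool", "data": {
  "deltas": [
    [[4, 1.74, 0], [0, 0, -1.27]],
    [[4, 1.74, 0], [0, 0, -1.27]],
    [[4, 1.74, 0], [0, 0, -1.27]],
    [[4, 1.74, 0], [0, 0, -1.27]],
    [[4, 1.74, 0], [0, 0, -1.27]],
    [[4, 1.74, 0], [0, 0, -1.27]],
    [[4, 1.74, 0], [0, 0, -1.27]],
    [[0, 0, 0], [0, 0, 0]]
  ]
}}

```text
clock: 1.8
position: [658.1, 293.5, 307.5]
ee_rot: [1.0, -0.003, -0.002, 0.001]
contact_force: [0.0, 0.3, -0.5]
gripper_width: 0.4
grasp_force: 0.0
```

```bash
python3 - <<'E'
from h import *
rows([((602,238,260),down(0)),((590,238,240),None),((562,238,213),None),((542,238,190),None),((530,238,170),None),((523,238,156),None),((517,238,140),None)])
E
```

```text
3 x [-1.85, 1.85, 1.59] [0.05, 0.06, -0.1]  total [-5.56, 5.56, 4.78] [0.2, 0.2, -0.3]
1 x [-1.2, -0.0, 2.0] [0.0, 0.0, 0.0]  total [-1.2, -0.0, 2.0] [0.0, 0.0, 0.0]
1 x [-2.8, -0.0, 2.7] [0.0, 0.0, 0.0]  total [-2.8, -0.0, 2.7] [0.0, 0.0, 0.0]
1 x [-2.0, -0.0, 2.3] [0.0, 0.0, 0.0]  total [-2.0, -0.0, 2.3] [0.0, 0.0, 0.0]
1 x [-1.2, -0.0, 2.0] [0.0, 0.0, 0.0]  total [-1.2, -0.0, 2.0] [0.0, 0.0, 0.0]
1 x [-0.7, -0.0, 1.4] [0.0, 0.0, 0.0]  total [-0.7, -0.0, 1.4] [0.0, 0.0, 0.0]
1 x [-0.6, -0.0, 1.6] [0.0, 0.0, 0.0]  total [-0.6, -0.0, 1.6] [0.0, 0.0, 0.0]
```

Request:
{"op": "drive_tool", "data": {
  "deltas": [
    [[-1.85, 1.85, 0.6], [0, 0, 0]],
    [[-1.85, 1.85, 1.6], [0, 0, 0]],
    [[-1.85, 1.85, 2.5], [0, 0, 0]],
    [[-0.6, 0, 1], [0, 0, 0]],
    [[-0.6, 0, 1], [0, 0, 0]],
    [[0, 0, 0], [0, 0, 0]]
  ]
}}

```text
clock: 2.4
position: [585.2, 240.7, 242.6]
ee_rot: [1.0, 0.0, -0.002, 0.001]
contact_force: [0.2, 0.1, 0.2]
gripper_width: 0.0
grasp_force: 0.0
```

Request:
{"op": "drive_tool", "data": {
  "deltas": [
    [[-0.5, 0, 1.2], [0, 0, 0]],
    [[-0.9, 0, 1], [0, 0, 0]],
    [[-0.9, 0, 1], [0, 0, 0]],
    [[-0.8, 0, 1], [0, 0, 0]],
    [[-0.7, 0, 1], [0, 0, 0]],
    [[0, 0, 0], [0, 0, 0]]
  ]
}}

```text
clock: 3.0
position: [546.9, 240.9, 193.3]
ee_rot: [1.0, 0.001, -0.001, 0.001]
contact_force: [-0.7, -0.5, 2.7]
gripper_width: 0.1
grasp_force: 1.0
```

Contact is at about 2.7 N, as expected. I'll carry on along the arc.

Request:
{"op": "drive_tool", "data": {
  "deltas": [
    [[-0.6, 0, 1], [0, 0, 0]],
    [[-0.6, 0, 1], [0, 0, 0]],
    [[-0.5, 0, 1], [0, 0, 0]],
    [[-0.4, 0, 0.8], [0, 0, 0]],
    [[-0.3, 0, 0.6], [0, 0, 0]],
    [[-0.3, 0, 0.4], [0, 0, 0]],
    [[0, 0, 0], [0, 0, 0]]
  ]
}}

```text
clock: 3.7
position: [521.8, 241.0, 143.4]
ee_rot: [1.0, 0.0, -0.0, 0.0]
contact_force: [-1.5, -0.2, 0.3]
gripper_width: 0.1
grasp_force: 0.0
```

Request:
{"op": "drive_tool", "data": {
  "deltas": [
    [[0, 0, 0.15], [0, 0, 0]],
    [[0, 0, 0.15], [0, 0, 0]],
    [[0, 0, 0], [0, 0, 0]]
  ]
}}

```text
clock: 4.0
position: [522.3, 241.2, 141.2]
ee_rot: [1.0, 0.0, 0.0, -0.0]
contact_force: [0.1, -0.8, 0.3]
gripper_width: 0.4
grasp_force: 0.1
```

Request:
{"op": "drive_tool", "data": {
  "deltas": [
    [[0, 0, 0.15], [0, 0, 0]],
    [[0, 0, 0.1], [0, 0, 0]],
    [[0, 0, 0], [0, 0, 0]]
  ]
}}

```text
clock: 4.3
position: [522.1, 241.1, 138.6]
ee_rot: [1.0, 0.0, -0.0, 0.0]
contact_force: [-0.3, -0.1, 0.6]
gripper_width: -0.3
grasp_force: 0.3
```

```bash
python3 - <<'E'
from h import *
d=grab('scene'); cv2.imwrite('pics/s1.png',cv2.resize(d['img'][180:380,240:480,::-1],(720,600),interpolation=2))
E
```

```text
(no output)
```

View pics/s1.png

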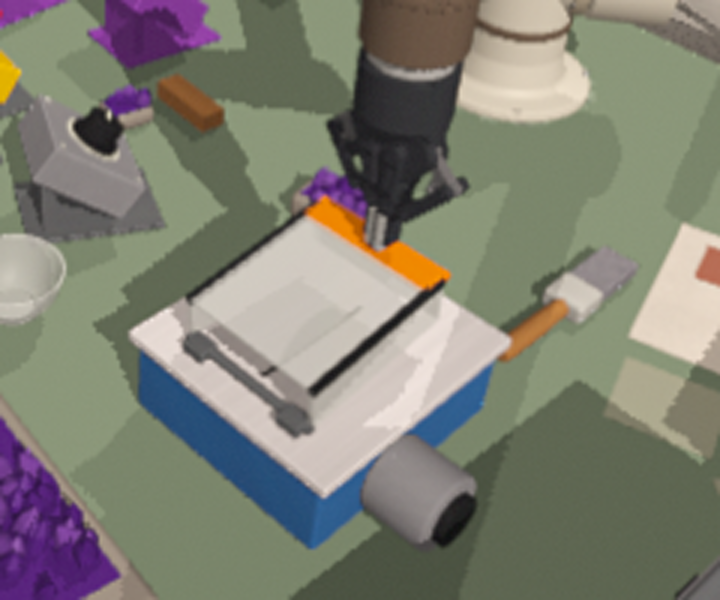

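The guard is almost shut, and the fingertip is on the orange lip (crop about (378,240)). I'll keep going down until the force rises.

Request:
{"op": "drive_tool", "data": {
  "deltas": [
    [[0, 0, 0.15], [0, 0, 0]],
    [[0, 0, 0.15], [0, 0, 0]],
    [[0, 0, 0], [0, 0, 0]]
  ]
}}

```text
clock: 4.65
position: [522.0, 241.1, 135.4]
ee_rot: [1.0, 0.0, -0.0, 0.0]
contact_force: [0.4, -0.2, 0.1]
gripper_width: 0.0
grasp_force: 0.1
```

Request:
{"op": "drive_tool", "data": {
  "deltas": [
    [[0, 0, 0.15], [0, 0, 0]],
    [[0, 0, 0.15], [0, 0, 0]],
    [[0, 0, 0], [0, 0, 0]]
  ]
}}

```text
clock: 4.95
position: [522.1, 241.1, 132.4]
ee_rot: [1.0, 0.0, -0.0, 0.0]
contact_force: [0.7, -0.4, 0.1]
gripper_width: 0.4
grasp_force: 0.1
```

```bash
sed -i 's/^a=cv2/if 0: a=cv2/;s/^b=cv2/if 0: b=cv2/;s/^c=np/if 0: c=np/;s/^cv2.imw/if 0: cv2.imw/' m.py; python3 - <<'E'
from m import *
np.set_printoptions(precision=1,suppress=True)
s=grab('scene');t=grab('top')
ms,cs,ss=mask(s,(5,160,120),(17,255,255),(315,225,405,285)); mt,ct,st=mask(t,(5,160,120),(17,255,255),(95,155,185,210))
print(cs,ss,ct,st,two(t,ct,s,cs)); print(rect(ms),rect(mt)); p=arm.read_state()['position']
print('tcp',proj(s,[p]),proj(t,[p]))
for n,th in(('open0',0),('.1',.1),('.2',.2)):
    P=[(656-x*np.cos(th)+45*np.sin(th),241+y,96+x*np.sin(th)+45*np.cos(th)) for x in(130,160) for y in(-65,65)]; print(n,proj(s,P).tolist(),proj(t,P).tolist())
a=cv2.resize(s['img'][235:295,335:405],None,fx=5.7,fy=5.7,interpolation=2);b=cv2.resize(t['img'][160:230,95:175],None,fx=5,fy=5,interpolation=2)
c=np.zeros((360,800,3),np.uint8);c[:a.shape[0],:a.shape[1]]=a;c[:350,400:]=b;cv2.imwrite('pics/s2.png',c[:,:,::-1])
E
```

```text
[366.4 262.9] [342 248  48  31 340] [147.  195.2] [119 189  50  12 295] (array([515.9, 231.3, 147.4]), np.float64(8.147189460592056))
[[342.  252. ]
 [347.  244.3]
 [390.1 272.3]
 [385.1 280. ]] [[118.6 190.8]
 [167.7 188.4]
 [168.1 197.9]
 [119.  200.3]]
tcp [[365.1 270.6]] [[143.9 195.1]]
open0 [[345.22450266798546, 254.8594708654104], [385.29617360690753, 283.4040238862249], [353.5621523500524, 250.34627418412717], [393.65625733504135, 278.00534674220035]] [[167.92322067847925, 193.26717737496168], [118.02477166560345, 192.53289897971553], [167.17718070425346, 204.48664387361939], [117.00156130400123, 203.76380259799225]]
.1 [[344.2753486881946, 251.66143427603146], [384.7099529637678, 280.2387662171505], [352.79878574708107, 246.23880912773097], [393.34568747158426, 273.8942234996355]] [[166.77293650293217, 190.1778303071965], [116.31003594564223, 189.43068763263528], [165.70839139004363, 201.19978405810312], [114.81631524067132, 200.46185827823857]]
.2 [[342.92273396145106, 248.77371756555013], [383.70674661037117, 277.42225337724057], [351.55552740398446, 242.45696211266025], [392.54561712924976, 270.1507096754604]] [[165.6880211627844, 186.60190155726397], [114.68815479027234, 185.84142864467225], [164.30209247930156, 197.2764752010965], [112.71858673050016, 196.5226455819225]]
```

View pics/s2.png

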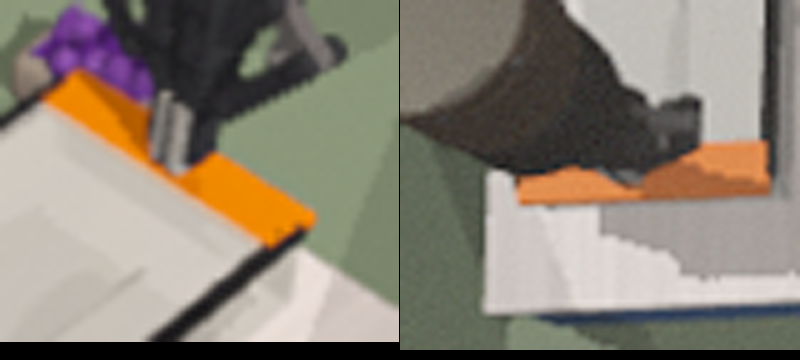

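```bash
python3 - <<'E'
from m import *
np.set_printoptions(precision=1,suppress=True)
for n,t,s in(('-y free',(167.7,197.2),(347.3,246.1)),('-y inner',(167.2,187.9),(341.6,251.3)),('+y free',(118,199.9),(389.8,272.4))):
    print(n,two(T,t,S,s))
print('tip',two(T,(95+228/5-.4,160+180/5-.4),S,(366,264.5)))
s=arm.read_state();print(s['position'],s['contact_force'],s['joints'],s['gripper_width'])
E
```

```text
-y free (array([512.6, 169.9, 158.5]), np.float64(3.321951183764375))
-y inner (array([537.2, 173.8, 156.3]), np.float64(2.0025752321113366))
+y free (array([503.2, 297.7, 156.5]), np.float64(0.9577386872777388))
tip (array([518.5, 242. , 150.4]), np.float64(6.4453881183055906))
[522.2 241.1 132.5] [ 0.   0.8 -0.2] [ 0.7  0.4 -0.2  0.  -1.   0.9] 0.1472914223152947
```

The lip triangulates at z≈156, so the guard is still about 0.1 rad open. The TCP reads 132 with no force, so the tip is not bearing on the lip. I'll back straight up and look again.

Request:
{"op": "drive_tool", "data": {
  "deltas": [
    [[0, 0, -0.5], [0, 0, 0]],
    [[0, 0, -0.5], [0, 0, 0]],
    [[0, 0, -0.5], [0, 0, 0]],
    [[0, 0, 0], [0, 0, 0]]
  ]
}}

```text
clock: 5.45
position: [522.8, 241.5, 148.9]
ee_rot: [1.0, 0.0, 0.001, -0.001]
contact_force: [0.6, 0.5, 0.6]
gripper_width: 0.0
grasp_force: 0.0
```

Request:
{"op": "drive_tool", "data": {
  "deltas": [
    [[0, 0, -0.7], [0, 0, 0]],
    [[0, 0, -0.7], [0, 0, 0]],
    [[0, 0, -0.7], [0, 0, 0]],
    [[0, 0, 0], [0, 0, 0]]
  ]
}}

```text
clock: 5.85
position: [522.9, 241.6, 170.3]
ee_rot: [1.0, 0.0, 0.001, -0.001]
contact_force: [0.1, 0.3, 0.3]
gripper_width: 0.2
grasp_force: 0.0
```

Request:
{"op": "drive_tool", "data": {
  "deltas": [
    [[0, 0, -2], [0, 0, 0]],
    [[0, 0, -3], [0, 0, 0]],
    [[0, 0, -3], [0, 0, 0]],
    [[0, 0, -3], [0, 0, 0]],
    [[0, 0, 0], [0, 0, 0]]
  ]
}}

```text
clock: 6.35
position: [524.2, 242.1, 283.8]
ee_rot: [1.0, 0.0, 0.004, -0.002]
contact_force: [-0.1, -0.2, -0.2]
gripper_width: 0.0
grasp_force: 0.0
```

```bash
python3 - <<'E'
from m import *
np.set_printoptions(precision=1,suppress=True)
s=grab('scene');t=grab('top')
ms,cs,ss=mask(s,(5,160,120),(17,255,255),(315,225,405,290)); mt,ct,st=mask(t,(5,160,120),(17,255,255),(95,155,185,215))
print(cs,ss,ct,st,two(t,ct,s,cs)); print(rect(ms),rect(mt)); p=arm.read_state()['position']
print('tcp',p,proj(s,[p]),proj(t,[p]))
a=cv2.resize(s['img'][170:310,320:420],None,fx=4,fy=4,interpolation=2);b=cv2.resize(t['img'][130:230,80:180],None,fx=4,fy=4,interpolation=2)
c=np.zeros((560,800,3),np.uint8);c[:,:400]=a;c[:400,400:]=b;cv2.imwrite('pics/s3.png',c[:,:,::-1])
E
```

```text
[365.7 262.1] [343 247  47  31 407] [143.4 194.3] [119 189  50  12 437] (array([518.9, 235.7, 153.9]), np.float64(1.1073035315399555))
[[342.3 252.1]
 [347.  244.7]
 [390.  272.4]
 [385.3 279.8]] [[118.7 190. ]
 [167.8 188.6]
 [168.1 198.8]
 [119.  200.2]]
tcp [522.  241.3 279.1] [[373.6 220.7]] [[123.2 180.3]]
```

View pics/s3.png

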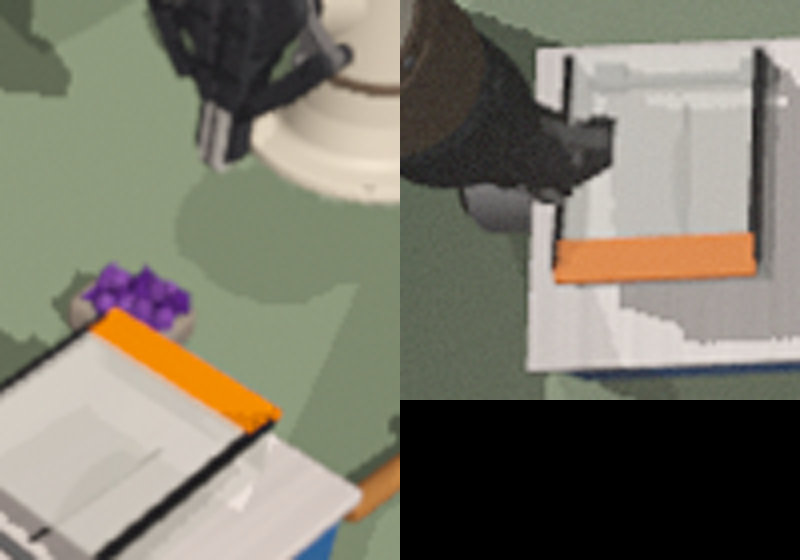

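The lip centre now measures z≈154, about 0.09 rad open. In the scene view the visible fingertip at about (373.7,212) is roughly 15 mm above the projected TCP. The tips therefore seem to end short of the TCP as read, so I'll press on until the force rises at the stop.

Request:
{"op": "drive_tool", "data": {
  "deltas": [
    [[-0.7, 0, 3], [0, 0, 0]],
    [[0, 0, 3], [0, 0, 0]],
    [[0, 0, 3], [0, 0, 0]],
    [[0, 0, 2], [0, 0, 0]],
    [[0, 0, 1.5], [0, 0, 0]],
    [[0, 0, 1], [0, 0, 0]],
    [[0, 0, 0.5], [0, 0, 0]],
    [[0, 0, 0], [0, 0, 0]]
  ]
}}

```text
clock: 7.25
position: [514.8, 240.8, 137.8]
ee_rot: [1.0, 0.0, -0.001, 0.001]
contact_force: [0.3, 0.2, 0.5]
gripper_width: -0.0
grasp_force: 0.0
```

Request:
{"op": "drive_tool", "data": {
  "deltas": [
    [[0, 0, 0.2], [0, 0, 0]],
    [[0, 0, 0.2], [0, 0, 0]],
    [[0, 0, 0.2], [0, 0, 0]],
    [[0, 0, 0], [0, 0, 0]]
  ]
}}

```text
clock: 7.65
position: [515.3, 241.2, 132.9]
ee_rot: [1.0, 0.0, 0.0, -0.0]
contact_force: [-0.1, 0.1, 0.3]
gripper_width: 0.0
grasp_force: 0.0
```

Request:
{"op": "drive_tool", "data": {
  "deltas": [
    [[0, 0, 0.2], [0, 0, 0]],
    [[0, 0, 0.2], [0, 0, 0]],
    [[0, 0, 0], [0, 0, 0]]
  ]
}}

```text
clock: 7.95
position: [515.0, 241.1, 128.5]
ee_rot: [1.0, 0.0, -0.0, 0.0]
contact_force: [0.0, 0.0, 0.4]
gripper_width: 0.3
grasp_force: 0.1
```

Request:
{"op": "drive_tool", "data": {
  "deltas": [
    [[0, 0, 0.2], [0, 0, 0]],
    [[0, 0, 0.2], [0, 0, 0]],
    [[0, 0, 0], [0, 0, 0]]
  ]
}}

```text
clock: 8.25
position: [515.1, 241.1, 124.3]
ee_rot: [1.0, 0.0, -0.0, 0.0]
contact_force: [-0.1, 0.3, -0.3]
gripper_width: 0.2
grasp_force: 0.0
```

Request:
{"op": "drive_tool", "data": {
  "deltas": [
    [[0, 0, 0.2], [0, 0, 0]],
    [[0, 0, 0.1], [0, 0, 0]],
    [[0, 0, 0], [0, 0, 0]]
  ]
}}

```text
clock: 8.55
position: [515.2, 241.1, 121.5]
ee_rot: [1.0, 0.0, -0.0, 0.0]
contact_force: [-0.1, 0.9, -0.2]
gripper_width: -0.1
grasp_force: 0.0
```

```bash
cat > lip.py <<'E'
from m import *
np.set_printoptions(precision=1,suppress=True)
s=grab('scene');t=grab('top')
ms,cs,ss=mask(s,(5,160,120),(17,255,255),(315,225,405,290)); mt,ct,st=mask(t,(5,160,120),(17,255,255),(95,155,185,215))
print(cs,ss,ct,st,two(t,ct,s,cs)); print(rect(ms).tolist(),rect(mt).tolist())
E
python3 lip.py
```

```text
[366. 265.] [343 250  48  31 329] [149.6 197.8] [121 191  49  12 236] (array([511.6, 227.9, 135.9]), np.float64(8.716113097956779))
[[342.3129577636719, 254.05081176757812], [346.8932800292969, 247.04562377929688], [390.3523254394531, 275.4611511230469], [385.7720031738281, 282.4663391113281]] [[120.48965454101562, 193.3241424560547], [168.61724853515625, 190.4931182861328], [169.17587280273438, 199.9896697998047], [121.04827880859375, 202.82069396972656]]
```

The lip is following the tip down. I'll press on to the stop.

Request:
{"op": "drive_tool", "data": {
  "deltas": [
    [[0, 0, 0.2], [0, 0, 0]],
    [[0, 0, 0.2], [0, 0, 0]],
    [[0, 0, 0], [0, 0, 0]]
  ]
}}

```text
clock: 8.95
position: [515.2, 241.1, 119.4]
ee_rot: [1.0, 0.001, 0.0, 0.0]
contact_force: [-3.9, -0.8, 9.1]
gripper_width: -0.0
grasp_force: 4.5
```

Request:
{"op": "drive_tool", "data": {
  "deltas": [
    [[0, 0, 0.2], [0, 0, 0]],
    [[0, 0, 0], [0, 0, 0]]
  ]
}}

```text
clock: 9.15
position: [515.3, 241.2, 119.3]
ee_rot: [1.0, 0.001, 0.001, 0.0]
contact_force: [-8.6, -1.1, 18.2]
gripper_width: -0.0
grasp_force: 8.7
```

Request:
{"op": "drive_tool", "data": {
  "deltas": [
    [[0, 0, 0.2], [0, 0, 0]],
    [[0, 0, 0], [0, 0, 0]]
  ]
}}

```text
clock: 9.35
position: [515.3, 241.2, 119.2]
ee_rot: [1.0, 0.001, 0.001, 0.0]
contact_force: [-11.5, -0.7, 24.8]
gripper_width: 0.2
grasp_force: 13.0
```

```bash
python3 lip.py
```

```text
[366.3 265.6] [343 250  47  31 312] [159.2 197.1] [144 192  26  10 164] (array([509.6, 214.4, 125. ]), np.float64(29.98672769510223))
[[342.2696838378906, 255.16854858398438], [346.5393371582031, 248.33706665039062], [389.9550476074219, 275.4718933105469], [385.6853942871094, 282.3033752441406]] [[144.0, 192.0], [169.0, 192.0], [169.0, 201.0], [144.0, 201.0]]
```

Request:
{"op": "drive_tool", "data": {
  "deltas": [
    [[0, 0, -1], [0, 0, 0]],
    [[0, 0, -2], [0, 0, 0]],
    [[0, 0, -4], [0, 0, 0]],
    [[0, 0, -4], [0, 0, 0]],
    [[0, 0, -4], [0, 0, 0]],
    [[0, 0, 0], [0, 0, 0]],
    [[0, 0, 0], [0, 0, 0]],
    [[0, 0, 0], [0, 0, 0]]
  ]
}}

```text
clock: 10.25
position: [514.5, 240.7, 262.2]
ee_rot: [1.0, 0.0, -0.001, 0.001]
contact_force: [-0.5, -0.5, -0.0]
gripper_width: 0.1
grasp_force: 0.0
```

```bash
python3 lip.py; python3 - <<'E'
from m import *
np.set_printoptions(precision=1,suppress=True)
s=grab('scene');t=grab('top');p=arm.read_state();print(p['position'],proj(s,[p['position']]),proj(t,[p['position']]))
a=cv2.resize(s['img'][150:300,320:420],None,fx=4,fy=4,interpolation=2);b=cv2.resize(t['img'][110:230,80:180],None,fx=4,fy=4,interpolation=2)
c=np.zeros((600,800,3),np.uint8);c[:,:400]=a;c[:480,400:]=b;cv2.imwrite('pics/s4.png',c[:,:,::-1])
E
```

```text
[365.7 264.9] [342 250  48  31 365] [144.3 197. ] [121 192  49  11 404] (array([515. , 235.6, 142.9]), np.float64(1.5041713176290015))
[[341.7529602050781, 254.3882598876953], [346.0765075683594, 247.59413146972656], [389.9471130371094, 275.51177978515625], [385.6235656738281, 282.305908203125]] [[120.65731811523438, 193.09010314941406], [168.7400360107422, 191.2407684326172], [169.11373901367188, 200.95716857910156], [121.03102111816406, 202.80650329589844]]
[514.8 240.8 262.4] [[374.6 225.6]] [[125.8 185.2]]
```

View pics/s4.png

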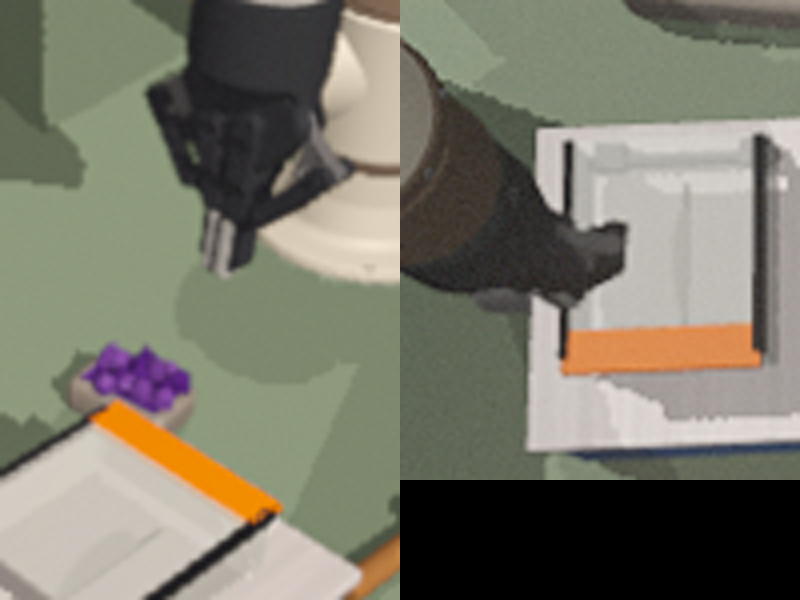

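The lip now measures z=143 against 141 when shut, so the guard is down, and it gave a firm stop. The visible tip at (374.6,218) again sits about 15–20 mm behind the reported TCP. Next I'll move over to the switch.

```bash
cat >> p.py <<'E'
C2=C+B@np.array([0,-2.,0])
Q=R.from_matrix(np.c_[B[:,0],-B[:,1],-B[:,2]])
def at(H,dx=0,dy=0): return C2+B@np.array([dx,dy,H])
E
python3 - <<'E'
from p import *
s=arm.read_state(); print(s['joints'].round(2)); p=s['position']; print(at(110))
rows([((520,0,330),None),(at(130),Q)])
E
```

```text
[ 0.7  0.3 -0.  -0.  -1.3  0.8]
[ 492.  -334.6  175.2]
6 x [0.08, 4.02, -1.12] [0.0, 0.0, 0.0]  total [0.5, 24.1, -6.73] [0.0, 0.0, 0.0]
9 x [-0.44, 3.7, 1.55] [-0.18, 3.89, 0.62]  total [-3.92, 33.33, 13.91] [-1.6, 35.0, 5.6]
```

Request:
{"op": "drive_tool", "data": {
  "deltas": [
    [[0, 4, -1.1], [0, 0, 0]],
    [[0, 4, -1.1], [0, 0, 0]],
    [[0, 4, -1.1], [0, 0, 0]],
    [[0, 4, -1.1], [0, 0, 0]],
    [[0, 4, -1.1], [0, 0, 0]],
    [[0, 4, -1.1], [0, 0, 0]],
    [[0, 4, 0], [0, 0, 0]],
    [[0, 4, 0], [0, 0, 0]],
    [[0, 4, 0], [0, 0, 0]],
    [[0, 4, 0], [0, 0, 0]],
    [[0, 0, 0], [0, 0, 0]]
  ],
  "claw": 0
}}

```text
clock: 11.55
position: [514.8, -162.5, 328.7]
ee_rot: [1.0, -0.003, -0.001, 0.0]
contact_force: [0.4, 0.4, 0.1]
gripper_width: 0.2
grasp_force: 0.0
```

Request:
{"op": "drive_tool", "data": {
  "deltas": [
    [[0, 3, 0], [0, 4, 0.6]],
    [[0, 3, 0], [0, 4, 0.6]],
    [[0, 3, 0], [0, 4, 0.6]],
    [[0, 3, 0], [0, 4, 0.6]],
    [[0, 3, 0], [0, 4, 0.6]],
    [[0, 2, 0], [0, 4, 0.6]],
    [[0, 0, 0], [0, 4, 0.6]],
    [[0, 0, 0], [0, 4, 0.6]],
    [[0, 0, 0], [0, 3, 0.6]],
    [[0, 0, 0], [0, 0, 0]],
    [[0, 0, 0], [0, 0, 0]]
  ]
}}

```text
clock: 12.65
position: [511.3, -328.7, 329.2]
ee_rot: [0.953, -0.046, 0.3, -0.0]
contact_force: [0.1, -0.7, 1.3]
gripper_width: 0.2
grasp_force: 0.0
```

```bash
python3 - <<'E'
from p import *
s=arm.read_state(); print(s['joints'].round(2),s['position']); print('panel xyz',B.T@(s['position']-C2))
rows([(at(110),Q)])
E
```

```text
[-0.4  0.1 -0.2 -0.3 -0.8  2. ] [ 511.3 -328.7  329.2]
panel xyz [103.5   7.9 225.6]
4 x [-2.58, 0.3, 2.89] [-0.43, 0.02, -0.09]  total [-10.33, 1.2, 11.55] [-1.7, 0.1, -0.4]
```

Request:
{"op": "drive_tool", "data": {
  "deltas": [
    [[-2.6, 0.3, 2.9], [-0.43, 0, 0]],
    [[-2.6, 0.3, 2.9], [-0.43, 0, 0]],
    [[-2.6, 0.3, 2.9], [-0.43, 0, 0]],
    [[-2.6, 0.3, 2.9], [-0.43, 0, 0]],
    [[0, 0, 0], [0, 0, 0]],
    [[0, 0, 0], [0, 0, 0]],
    [[0, 0, 0], [0, 0, 0]]
  ]
}}

```text
clock: 13.35
position: [493.6, -336.8, 177.2]
ee_rot: [0.952, -0.05, 0.302, 0.015]
contact_force: [0.3, 0.5, 0.1]
gripper_width: 0.2
grasp_force: 0.0
```

```bash
python3 - <<'E'
from p import *
s=grab('scene');t=grab('top');st=arm.read_state();p=st['position'];q=R.from_quat(st['ee_rot'])
print(p,'panel',B.T@(p-C2)); rows([(at(110),Q)])
z=q.as_matrix()[:,2]
c=np.zeros((600,800,3),np.uint8)
for d,o,D0 in((s,0,S),(t,400,T)):
    P=[p,p-20*z,p+[0,0,20]]; u=proj(d,P); print(u)
    x,y=np.round(u[0]).astype(int); a=d['img'][y-45:y+30,x-25:x+25]; a=cv2.resize(a,(400,600),interpolation=2); 
    for k,(uu,col) in enumerate(zip(u,((255,0,255),(0,255,0),(0,255,255)))): cv2.circle(a,tuple(np.round((uu-[x-25,y-45]+.5)*8).astype(int).tolist()),4,col,-1)
    c[:,o:o+400]=a
cv2.imwrite('pics/s5.png',c[:,:,::-1])
E
```

```text
[ 493.1 -336.5  177.1] panel [  2.2  -1.8 110.8]
1 x [-0.22, -0.18, 0.08] [0.07, -0.21, -0.28]  total [-0.22, -0.18, 0.08] [0.1, -0.2, -0.3]
[[243.5 164.6]
 [246.4 159.4]
 [243.3 159.2]]
[[367.3 205.6]
 [368.6 208.7]
 [369.2 203.9]]
```

View pics/s5.png

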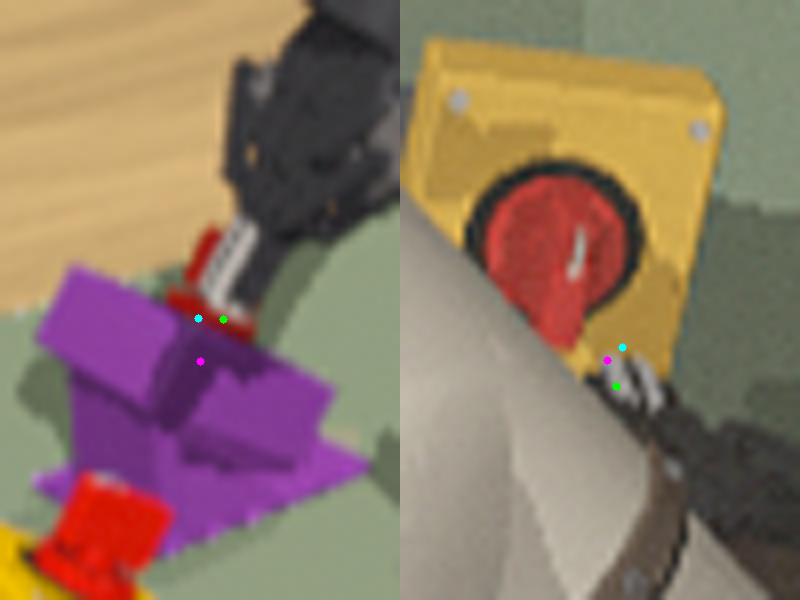

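The last picture shows the shut tips at about (246.2,158) in the scene view and (370,205.8) in the top view. I'll triangulate them for the true offset.

```bash
python3 - <<'E'
from p import *
st=arm.read_state();p=st['position'];q=R.from_quat(st['ee_rot'])
for a,b in(((246.2,158),(370,205.75)),((246.2,158.5),(369,206.5))):
    P,e=two(S,a,T,b); print(P,e,'world off',P-p,'tool off',q.inv().apply(P-p),'panel',B.T@(P-C2))
# red front end scene/top reference of handle, same pair of views
print(two(S,(212+287/10-.45,172+122/10-.45),T,(361.2,204.1)), C2+B@np.array([-23,0,46]))
E
```

```text
[ 485.5 -335.4  200.7] 5.713170033876618 world off [-7.6  1.1 23.6] tool off [  7.3  -0.4 -23.7] panel [  9.4  -1.4 134.6]
[ 484.9 -334.2  198.7] 3.2611437685750633 world off [-8.2  2.3 21.6] tool off [  5.6  -1.5 -22.5] panel [  7.7  -0.3 133.4]
(array([ 510.7, -335.8,  110.3]), np.float64(0.9608965650260584)) [ 509.7 -336.4  109.5]
```

The offset is about 22 mm back along the tool axis and otherwise centred. I'll open, centre on the axis and descend.

Request:
{"op": "drive_tool", "data": {
  "deltas": [
    [[-0.2, -0.2, 0], [0, 0, -0.3]],
    [[0, 0, 0], [0, 0, 0]],
    [[0, 0, 0], [0, 0, 0]],
    [[0, 0, 0], [0, 0, 0]],
    [[0, 0, 0], [0, 0, 0]],
    [[0, 0, 2], [0, 0, 0]],
    [[0, 0, 2], [0, 0, 0]],
    [[0, 0, 2], [0, 0, 0]],
    [[0, 0, 1], [0, 0, 0]],
    [[0, 0, 0], [0, 0, 0]]
  ],
  "claw": 8.5
}}

```text
clock: 14.45
position: [530.0, -337.6, 114.2]
ee_rot: [0.953, -0.048, 0.299, 0.014]
contact_force: [-0.1, -0.1, 0.3]
gripper_width: 85.0
grasp_force: 0.0
```

Request:
{"op": "drive_tool", "data": {
  "deltas": [
    [[0, 0, 1], [0, 0, 0]],
    [[0, 0, 1], [0, 0, 0]],
    [[0, 0, 1], [0, 0, 0]],
    [[0, 0, 0.7], [0, 0, 0]],
    [[0, 0, 0.5], [0, 0, 0]],
    [[0, 0, 0], [0, 0, 0]],
    [[0, 0, 0], [0, 0, 0]]
  ]
}}

```text
clock: 15.15
position: [554.1, -340.3, 81.4]
ee_rot: [0.953, -0.048, 0.3, 0.015]
contact_force: [0.2, 0.6, 0.2]
gripper_width: 84.8
grasp_force: 0.0
```

```bash
python3 - <<'E'
from p import *
st=arm.read_state();p=st['position']; print('panel',B.T@(p-C2),st['joints'].round(2),st['contact_force']); rows([(at(-3),Q)])
E
```

```text
panel [-2.6  0.5 -2.5] [-0.4  0.4 -0.3 -0.6 -0.3  2.4] [0.2 0.6 0.2]
1 x [0.26, 0.05, 0.05] [0.0, 0.01, -0.08]  total [0.26, 0.05, 0.05] [0.0, 0.0, -0.1]
```

Request:
{"op": "drive_tool", "data": {
  "deltas": [
    [[0.25, 0, 0], [0, 0, 0]],
    [[0, 0, 0], [0, 0, 0]],
    [[0, 0, 0], [0, 0, 0]],
    [[0, 0, 0], [0, 0, 0]],
    [[0, 0, 0], [0, 0, 0]],
    [[0, 0, 0], [0, 0, 0]]
  ],
  "claw": 2.2
}}

```text
clock: 15.75
position: [556.1, -340.4, 82.9]
ee_rot: [0.953, -0.048, 0.3, 0.015]
contact_force: [-0.5, 0.4, 0.1]
gripper_width: 21.9
grasp_force: 0.0
```

Request:
{"op": "drive_tool", "data": {
  "deltas": [
    [[0, 0, 0], [0, 0, 0]],
    [[0, 0, 0], [0, 0, 0]],
    [[0, 0, 0], [0, 0, 0]]
  ],
  "claw": 1.2
}}

```text
clock: 16.05
position: [555.9, -341.1, 83.0]
ee_rot: [0.953, -0.049, 0.3, 0.015]
contact_force: [-2.0, -3.6, 1.8]
gripper_width: 13.2
grasp_force: 52.2
```

The grip is on the bar at 13.2 mm, well centred. Now I'll twist it clockwise, which is +z about the tool.

Request:
{"op": "drive_tool", "data": {
  "deltas": [
    [[0, 0, 0], [0, 0, 6]],
    [[0, 0, 0], [0, 0, 6]],
    [[0, 0, 0], [0, 0, 6]],
    [[0, 0, 0], [0, 0, 6]],
    [[0, 0, 0], [0, 0, 6]],
    [[0, 0, 0], [0, 0, 0]]
  ]
}}

```text
clock: 16.65
position: [555.9, -341.4, 83.1]
ee_rot: [0.908, -0.293, 0.294, -0.063]
contact_force: [-3.7, -3.8, 0.4]
gripper_width: 13.1
grasp_force: 52.3
```

```bash
cat > st.py <<'E'
from p import *
st=arm.read_state();p=st['position'];q=R.from_quat(st['ee_rot'])
print('panel',B.T@(p-C2),'turn',np.degrees((Q.inv()*q).as_rotvec()),'J',st['joints'].round(2).tolist(),'F',st['contact_force'],'M tool',(q.inv().apply(st['wrist_torque'])).round(2),st['gripper_width'],st['grasp_force'])
E
python3 -c "exec(open('st.py').read());print(np.array(st['joints']).tolist())"
```

```text
panel [-0.1 -0.4 -2.3] turn [-0.1  0.  30. ] J [-0.44, 0.38, -0.32, -0.6, -0.35, 1.9] F [-3.7 -3.8  0.4] M tool [-2.  -0.6 -0.1] 13.130138612958067 52.282506823539734
[-0.44139251453829764, 0.3811441074451251, -0.31673403436777436, -0.5967569720997072, -0.3459923569474374, 1.8988439103274435]
```

Request:
{"op": "drive_tool", "data": {
  "deltas": [
    [[0, 0, 0], [0, 0, 6]],
    [[0, 0, 0], [0, 0, 6]],
    [[0, 0, 0], [0, 0, 6]],
    [[0, 0, 0], [0, 0, 6]],
    [[0, 0, 0], [0, 0, 6]],
    [[0, 0, 0], [0, 0, 6]],
    [[0, 0, 0], [0, 0, 3]],
    [[0, 0, 0], [0, 0, 0]],
    [[0, 0, 0], [0, 0, 0]]
  ]
}}

```text
clock: 17.55
position: [555.7, -341.8, 82.9]
ee_rot: [0.759, -0.578, 0.256, -0.156]
contact_force: [-3.9, -5.9, 0.9]
gripper_width: 13.2
grasp_force: 52.3
```

```bash
python3 st.py
```

```text
panel [-0.3 -0.8 -2.3] turn [-0.1  0.1 68.9] J [-0.44, 0.38, -0.32, -0.6, -0.35, 1.22] F [-3.9 -5.9  0.9] M tool [-2.3  1.1 -0.1] 13.167972638153987 52.2891765832901
```

Torque has not risen yet, so I'll go on to feel the stop.

Request:
{"op": "drive_tool", "data": {
  "deltas": [
    [[0, 0, 0], [0, 0, 3]],
    [[0, 0, 0], [0, 0, 2]],
    [[0, 0, 0], [0, 0, 0]],
    [[0, 0, 0], [0, 0, 0]]
  ]
}}

```text
clock: 17.95
position: [555.6, -341.8, 82.9]
ee_rot: [0.735, -0.608, 0.25, -0.166]
contact_force: [-4.5, -5.7, -0.5]
gripper_width: 13.1
grasp_force: 62.4
```

```bash
python3 st.py
```

```text
panel [-0.3 -0.8 -2.3] turn [-0.1  0.  73.5] J [-0.44, 0.38, -0.32, -0.59, -0.35, 1.14] F [-4.5 -5.7 -0.5] M tool [-2.3  1.2 -1.5] 13.132567971831703 62.44983258248794
```

The torque jumped to 1.5 N m, so the switch is at its stop. I'll release it, let it spring back and withdraw.

Request:
{"op": "drive_tool", "data": {
  "deltas": [
    [[0, 0, 0], [0, 0, 0]],
    [[0, 0, 0], [0, 0, 0]],
    [[0, 0, 0], [0, 0, 0]],
    [[0, 0, 0], [0, 0, 0]],
    [[0, 0, 0], [0, 0, 0]],
    [[0, 0, 0], [0, 0, 0]],
    [[0, 0, 0], [0, 0, 0]],
    [[0, 0, 0], [0, 0, 0]]
  ],
  "claw": 8.5
}}

```text
clock: 18.75
position: [556.1, -340.3, 82.8]
ee_rot: [0.732, -0.612, 0.248, -0.169]
contact_force: [-0.6, -0.9, -0.9]
gripper_width: 85.1
grasp_force: 0.0
```

Request:
{"op": "drive_tool", "data": {
  "deltas": [
    [[0, 0, -1], [0, 0, 0]],
    [[0, 0, -2], [0, 0, 0]],
    [[0, 0, -3], [0, 0, 0]],
    [[0, 0, -3], [0, 0, 0]],
    [[0, 0, -3], [0, 0, 0]],
    [[0, 0, -2], [0, 0, 0]],
    [[0, 0, 0], [0, 0, 0]],
    [[0, 0, 0], [0, 0, 0]],
    [[0, 0, 0], [0, 0, 0]]
  ]
}}

```text
clock: 19.65
position: [476.2, -332.2, 196.5]
ee_rot: [0.732, -0.612, 0.247, -0.169]
contact_force: [-0.6, 0.4, -0.1]
gripper_width: 85.1
grasp_force: 0.0
```

```bash
python3 lip.py; python3 - <<'E'
from m import *
s=grab('scene'); t=grab('top')
for n,d,D0,b in(('S',s,S,(212,172,245,200)),('T',t,T,(340,170,385,212))):
    for d_ in (D0,d):
        m,c,st=mask(d_,(0,150,60),(8,255,255),b); print(n,c,st)
# dial area change and loose objects
for n,d,D0 in(('S',s,S),('T',t,T)):
    df=(np.abs(d['img'].astype(int)-D0['img']).sum(2)>90).astype(np.uint8)
    k,l,stt,c=cv2.connectedComponentsWithStats(df); print(n,[(stt[i].tolist()) for i in range(1,k) if stt[i,4]>25])
E
```

```text
[361.1 261.9] [342 250  41  25 274] [144.7 197.1] [121 192  49  11 447] (array([517. , 228.7, 148.5]), np.float64(11.777392372162742))
[[341.6067199707031, 254.62921142578125], [345.8202209472656, 247.88763427734375], [382.2247009277344, 270.64044189453125], [378.0111999511719, 277.38201904296875]] [[120.62738800048828, 193.0571746826172], [168.71058654785156, 191.05372619628906], [169.11959838867188, 200.87001037597656], [121.03639221191406, 202.8734588623047]]
S [231.1686747  187.90963855] [223 180  17  17 166]
S [231.17575758 187.95151515] [223 180  16  17 165]
T [360.6848249  192.12840467] [352 183  18  21 257]
T [360.45106383 191.92765957] [352 183  18  22 235]
S [[243, 0, 248, 268, 14222], [491, 0, 69, 88, 2362], [549, 33, 11, 15, 97], [280, 125, 85, 50, 843], [395, 147, 6, 9, 28], [234, 158, 7, 6, 33], [358, 177, 18, 17, 84], [292, 231, 99, 92, 2943], [276, 242, 40, 42, 524], [427, 274, 7, 8, 32]]
T [[107, 135, 82, 81, 2732], [178, 148, 11, 6, 48], [228, 170, 38, 56, 793], [197, 182, 172, 238, 12369], [364, 195, 16, 21, 186], [336, 209, 94, 116, 3646], [229, 227, 7, 5, 28], [415, 236, 14, 5, 52], [430, 253, 9, 20, 70], [440, 268, 73, 152, 2298], [97, 357, 99, 34, 976], [188, 403, 10, 11, 33], [53, 408, 17, 12, 64], [120, 408, 23, 12, 94], [331, 408, 41, 12, 203], [182, 415, 8, 5, 26]]
```

The handle pixels match the rest position in both views, and the guard is unchanged since it was shut. The robot is clear of everything, so I'm handing in.

```bash
python3 -c "
from bench import arm
print(arm.job_done())"
```

```text
the job is handed in; nothing more can be done
None
```

The job is handed in, though the hand-in gave no verdict: the guard was pushed down to its firm stop, then the red switch was twisted clockwise to its stop, let go, and seen back at rest; the arm stayed well clear of the dial and loose items, but I did not measure those at the end.

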